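# Dispense one steel milling ball with the spring-centred lever

## Task

Dispense the dark steel milling ball into the small steel dish: stand the dish under the end of the ramp that holds the steel ball, push the dispenser's orange-knobbed lever over to its stop on the side that lifts that ramp's gate, hold it there for at least two seconds, then take the hand away so that the lever springs back upright. The ball must end up in the upright dish; the white ball must stay behind its gate, no ball may be touched with the gripper, and the bottles must stay standing where they are.

Things in the scene. Friction and masses are not known exactly. Their poses are not given: they have to be found in the camera images.
- dispenser: Fixed two-lane ball dispenser, grey base 130 mm wide, white back panel, clear dust guard on top. Origin: centre of its underside, on the worktop. +x points level from its front to its back, +y to the left of someone facing its front, z up. Two aluminium ramps at y = +40 mm (left) and -40 mm (right), 29 mm wide, slope down to the front; each ball waits behind a blue gate at x = -19 mm.
- guard_edge (a point): Middle of the front rim of the clear guard that covers the lever: dispenser x = -68 mm, y = 0, z = 316 mm. The guard is 11 mm thick, 130 mm wide in y, from here back to the panel at x = +80 mm; open in front and at the sides. A tool pointing straight down cannot reach the knob; tilted about 40 degrees, pointing down and towards the dispenser's +x, it can.
- left_lip (a point): Open front end of the left (+y) ramp, centre of its floor: dispenser x = -130 mm, y = +40 mm, 55 mm high; its side walls rise 12 mm above the floor. The ball leaves here. Right ramp: the same at y = -40 mm.
- lever (a joint): Rocker angle, rad. 0: lever upright, spring-centred (1 N m/rad, damped, back in under 1 s; about 8 N at the knob at the stop). Stops at +0.6 and -0.6. Positive: knob goes to dispenser -y (right) and the LEFT (+y) gate lifts. Negative: knob goes to +y (left) and the RIGHT (-y) gate lifts. A gate clears its ball from about 0.5; the other gate sinks and holds its ball back.
- knob (a point): Centre of the orange ball knob, 24 mm across, on the lever (steel rod 10 mm thick). Upright it is at dispenser x = -50 mm, y = 0, z = 183 mm, 18 mm behind and 133 mm below the guard's front rim. It moves on an arc of 75 mm radius about a level hinge axis along dispenser x at y = 0, z = 108 mm.
- left_drop (a point): Point on the worktop where the ball from the left (+y) ramp comes down, 43 mm in front of the lip: the centre of the dish belongs here, within about 10 mm, if that ball is wanted. z = 0. Axes as the dispenser's.
- right_drop (a point): The same for the right (-y) ramp.
- steel_ball_center (a point): Centre of the dark steel ball, 18 mm in diameter, the one to dispense. It waits behind the gate of the left or the right ramp.
- white_ball_center (a point): Centre of the white ceramic ball, 18 mm in diameter, behind the other gate; stays there.
- dish_mid (a point): Small round open steel dish, 64 mm across its wall, 69 mm over the rim, 20 mm high, floor 2 mm thick, 90 g. This point is on its axis, 10 mm above its underside; z up. Can be gripped across the outside or slid along.
- blue_bottle_mid (a point): Bottle with blue cap, 52 mm across, 110 mm high, for reference only, stands upright. This point is on its axis, half-way up.
- brown_bottle_mid (a point): Brown bottle with white cap, 60 mm across, 135 mm high, for reference only, stands upright. This point is on its axis, half-way up.
- white_bottle_mid (a point): White bottle with white cap, 68 mm across, 155 mm high, for reference only, stands upright. This point is on its axis, half-way up.
Things that resemble listed ones, but are neither listed nor needed, are in the scene too. Leave any brown, pink or purple look-alike of the part that bears dish_mid alone.

How it is judged:
By the outcome, as a careful person would: the job done as asked, in the order asked, and still so for the second after the job is handed in, with the robot touching nothing.
It also fails if it takes over 59 s, if anything falls off the work surface, if the arm or the gripper's body presses on something with over 40 N, if the wrist force passes 120 N, or if a joint passes its speed limit or range.

## Robot

A 6-joint arm with a two-finger parallel gripper is mounted at the origin on the work surface; the furniture and walls round the work are solid. World frame = base frame: x ahead of the robot, y to its left, z up, the work surface at z = 0. Lengths are in mm, angles in rad, forces in N, time in s.
With the tool pointing down it reaches from about 350 to 975 mm from the base axis. Payload 7.1 kg.
Tool frame: the origin (TCP) lies midway between the tips of the shut fingers; the grasp point (between the pads) lies 19 mm behind it; z points along the fingers, x is the direction in which the jaws open and shut, and the axes are right-handed (so a half turn about z gives the same grasp; the last joint's range is limited). The gripper opens to 88 mm and grips with 3 to 60 N. Pads are 20 mm wide; open, the fingers measure 115 mm over their backs; the gripper's body (75 mm by 178 mm) begins 61 mm behind the grasp point.
Start: joints at [-1.255, 0.423, 1.63, -0, 1.089, -0.019], TCP at [205.38, -590.274, 222.675] pointing down, gripper open.
Joint ranges: [-3, 3], [-0.9, 2.11], [0.09, 2.58], [-1.31, 4.45], [0.11, 2.69], [-2.54, 2.54]. Speed limits (rad/s): [2.39, 2.39, 3.01, 3.14, 3.14, 3.14].

## Interface

Orientations are given as a rotation vector (axis times angle).
In Python, from workcell import get_obs, viewer, ctrl, masks_of gives the robot as it stands. The module is installed in compiled form; this text tells all that it offers.
- The arm moves only by the shell command python3 -m inch 'ROWS'. ROWS is JSON, a list of rows, each an object of numbers: "tx", "ty", "tz": the shift along the tool's x, y, z in cm; "ax", "ay", "az": the turn, a rotation vector about the tool's x, y, z in degrees; "jaw": the opening, from 0 (shut) to 1 (fully open). In form: [{"tx": .., "ty": .., "tz": .., "ax": .., "ay": .., "az": .., "jaw": ..}, ...]. A call has 1 to 12 rows; each row shifts and turns the commanded pose from where the row before left it, along the tool's axes as they then stand; what a row does not reach is not made up. A row lasts 1/8 s, in which the tool goes at most 62.5 mm and 10.7 degrees, less where a joint would pass 70% of its speed; a pose out of reach is approached as far as the arm can. A call is refused whole if a number of a shift passes 6.25 or a number of a turn 10.7, either way. A call with a gripper value outside its range is refused whole. The fingers move at their own pace and stop on an object; the grip force is fixed at half the most. Time passes only in rows, so rows that do not move let the fingers close. It gives the time, the measured TCP pose, the force and the opening at its end, in the units of the state.
- get_obs(): the state, without advancing time (a new reading comes with each control period).
- viewer.get_image(name): name is "scene" or "top" or "wrist"; returns (picture, depth): 400x640x3 uint8, red, green, blue; 400x640 float32, mm along the optical axis (not along the pixel's ray), 0 where there is no reading.
- viewer.get_calibration(name): a dict with "fx", "fy", "cx", "cy" (pixels), "distortion" ([k1, k2, p1, p2, k3] as OpenCV has them; the pictures are not rectified), "rvec" (rotation vector, rad) and "tvec" (3), from world to camera coordinates, as OpenCV has them. Camera axes: x right, y down, z forward; pixel columns grow to the right and rows downward; lengths in mm; the calibration is good to about 2 mm. A picture is of the moment at which its call begins: read the wrist's pose just before it. get_calibration takes no time and is no camera call; for the wrist camera it gives the pose at the moment of the call.
- ctrl.close_job(): hands the job in, once; it reports no verdict.
Trained networks look in the newest picture that a camera, given by its name, has taken for a name from the list of things; names that differ only in an ending like _2 or _b are one class to them, and where a whole thing is asked for, a point or a joint stands for the part that bears it (a point fixed in the world has none). Each returns a list of dicts, best first, with "score" (0 to 1); they miss things now and then, are a little off and sometimes report something else, mostly with a low value. They report only what shows in the picture. A call takes as long as a camera call. They do not tell look-alikes from the thing itself.
- masks_of(camera, thing): "pixels" (400x640 bool, what is visible of it) and "location" ([column, row] in pixels, amid what is visible of it).
The state is a dict: "t": time; "qpos": joint angles; "qvel": joint speeds; "joint_torque": joint torques, N m; "ee_pos": TCP position; "orientation": TCP orientation; "ft_force": force on the tool from outside, world axes, zero at the start; "moment": the same for the moment, N m; "width": finger opening in mm.
Only numpy, scipy, OpenCV 4.12 (cv2) and the standard library are available. Lean on these libraries where they do the work, as an engineer would, in place of code of your own. Each camera call takes 0.05 s, during which the arm holds its last target. There are 200 camera calls.

## Working session

There is one attempt and no reset: what is moved stays moved. The work goes in short steps, Python scripts to look and compute and a shell command to move; the robot and the scene stay as the last step left them, time stands still between calls to the robot, and variables do not carry over. Pictures are saved under pics/ and viewed, about 8 in all and at most 12, crops included, and the job is handed in when it is done.

```bash
mkdir -p pics; python3 - <<'E'
from workcell import get_obs, viewer
import cv2,numpy as np
print(get_obs())
ims=[]
for n in("scene","top"):
    im,d=viewer.get_image(n); cv2.imwrite(f"pics/{n}0.png",im[:,:,::-1]); np.save(f"pics/{n}0.npy",d); print(n,viewer.get_calibration(n))
E
```

```text
{'t': 0.0, 'qpos': array([-1.25498760e+00,  4.23823978e-01,  1.63071430e+00, -2.19103550e-05,
        1.08861552e+00, -1.89759833e-02]), 'qvel': array([ 6.68042568e-04, -1.16212634e-03,  1.68992732e-05, -3.41980632e-04,
        2.49709861e-04, -1.08116578e-03]), 'joint_torque': array([-1.33105594e-03, -5.44643068e+01, -2.73669040e+01,  6.42904197e-02,
        2.28096207e-02, -1.36533508e-04]), 'ee_pos': array([ 205.20699263, -589.74006463,  221.9026927 ]), 'orientation': array([-2.55977432e+00,  1.81973092e+00,  1.98888882e-03]), 'ft_force': array([-0.2071995 , -0.05315736, -0.25876336]), 'moment': array([-0.00013422, -0.00464312,  0.01476913]), 'width': 88.03540059412656}
scene {'fx': 373.2578032776271, 'fy': 373.2578032776271, 'cx': 320.92014246160653, 'cy': 195.40255051650644, 'distortion': array([0.0055681, 0.       , 0.       , 0.       , 0.       ]), 'rvec': array([ 1.91539339, -0.69731227,  0.45309472]), 'tvec': array([-400.1058106 ,  247.26241929, 1072.37504629])}
top {'fx': 409.6985960241522, 'fy': 409.6985960241522, 'cx': 321.6443444252687, 'cy': 199.6319115563757, 'distortion': array([-0.08336063,  0.        ,  0.        ,  0.        ,  0.        ]), 'rvec': array([ 2.12372997, -2.13448299,  0.21991146]), 'tvec': array([-120.48899767,  444.07203602, 1556.03766452])}
```

View pics/scene0.png

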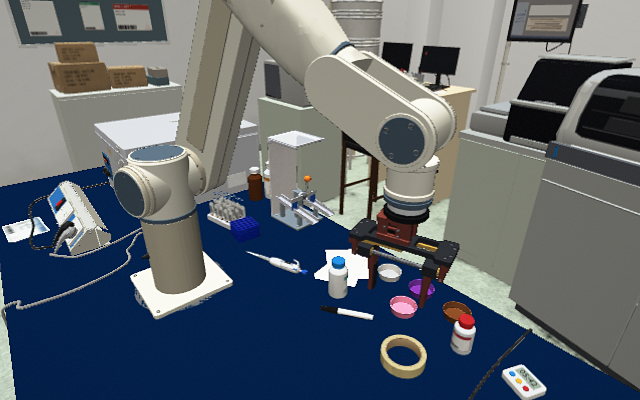

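View pics/top0.png

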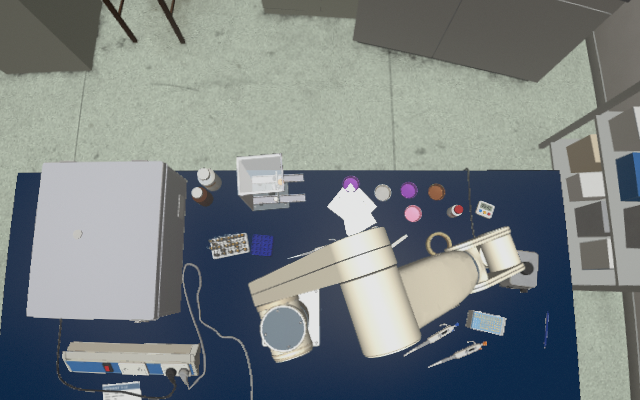

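```bash
cat > h.py <<'E'
from workcell import get_obs, viewer, ctrl, masks_of
import cv2,numpy as np
def ray(c,uv):
    K=np.array([[c['fx'],0,c['cx']],[0,c['fy'],c['cy']],[0,0,1]]);R=cv2.Rodrigues(c['rvec'])[0]
    uv=np.array(uv,float).reshape(-1,1,2)
    n=cv2.undistortPoints(uv,K,c['distortion'])[:,0]
    return -R.T@c['tvec'], np.c_[n,np.ones(len(n))]@R   # origin, dirs with unit depth
def at_z(c,uv,z):
    o,d=ray(c,uv); return o+d*((z-o[2])/d[:,2])[:,None]
def proj(c,p):
    K=np.array([[c['fx'],0,c['cx']],[0,c['fy'],c['cy']],[0,0,1]])
    return cv2.projectPoints(np.array(p,float).reshape(-1,3),c['rvec'],c['tvec'],K,c['distortion'])[0][:,0]
def cloud(c,d,m):
    v,u=np.nonzero(m&(d>0)); o,r=ray(c,np.c_[u,v]); return o+r*d[v,u][:,None]
E
python3 - <<'E'
from h import *
np.set_printoptions(precision=1,suppress=True)
for n in("scene","top"):
    im,d=viewer.get_image(n);c=viewer.get_calibration(n)
    for t in("dispenser","knob","steel_ball_center","white_ball_center","dish_mid","blue_bottle_mid","brown_bottle_mid","white_bottle_mid"):
        for r in masks_of(n,t)[:5]:
            if r['score']<.3: continue
            P=cloud(c,d,r['pixels'])
            print(n,t,round(r['score'],2),np.array(r['location']),r['pixels'].sum(),P.min(0),np.median(P,0),P.max(0))
E
```

```text
scene dispenser 0.89 [291.7 186.2] 3486 [ 403.4  -56.3 -795.1] [456.5 123.6 120.2] [1601.3 1781.1  322.3]
scene dispenser 0.62 [390.2 271.7] 370 [ 444.  -397.7   -0.5] [ 485.  -360.5    6.9] [ 537.2 -317.6   22.8]
scene knob 0.84 [301.3 193.7] 253 [ 420.8   16.7 -695.1] [478.4  43.9 110.5] [1627.7 1400.   197.7]
scene dish_mid 0.94 [404.6 309.6] 503 [ 358.8 -516.3    0. ] [ 398.4 -479.1    7.1] [ 436.9 -447.3   23.4]
scene dish_mid 0.54 [390.2 271.5] 346 [ 444.  -397.7   -0.5] [ 485.  -360.8    7.3] [ 534.7 -328.5   22.8]
scene dish_mid 0.53 [414.6 289.1] 222 [ 452.7 -504.7    0.4] [ 490.2 -455.5    9.3] [ 519.  -434.6   22.4]
scene blue_bottle_mid 0.93 [336.9 278.1] 733 [ 282.5 -349.9   -0.3] [ 296.4 -335.7   65.4] [ 424.4 -185.5  113.4]
scene brown_bottle_mid 0.93 [256.  184.9] 436 [422.9 310.7   0.5] [443.3 326.3  72. ] [522.5 427.  138.5]
scene white_bottle_mid 0.66 [388.4 271.9] 339 [ 444.  -397.7   -0.5] [ 483.1 -360.     7.7] [ 510.5 -328.5   21.8]
top dispenser 0.95 [267.5 181.9] 2855 [406.6 -54.6  -7.9] [460.2  75.3 316.4] [563.  218.6 326.6]
top steel_ball_center 0.34 [265.3 182. ] 2875 [ 406.8  -54.4 -817. ] [460.8  76.3 316.4] [909.4 384.8 326.6]
top dish_mid 0.77 [409.1 191.1] 206 [ 458.2 -507.    -9.1] [ 490.5 -478.     4.1] [ 520.8 -445.3   26.9]
top dish_mid 0.68 [351.9 181.6] 223 [ 481.2 -270.    -5.7] [ 517.  -239.     4.9] [ 546.1 -204.8   26.4]
top dish_mid 0.59 [380.6 192.5] 243 [ 444.4 -406.2   -8.5] [ 481.5 -370.1    4.4] [ 517.4 -331.8   28.4]
top dish_mid 0.56 [437.9 191.7] 179 [ 450.9 -615.2   -6.1] [ 481.8 -587.7    4. ] [ 511.7 -553.6   23. ]
top brown_bottle_mid 0.57 [201.7 196.2] 280 [425.7 311.5   9. ] [447.5 329.3 101.8] [479.9 367.5 141.8]
top white_bottle_mid 0.96 [208.1 177.1] 401 [488.9 279.4  -5.2] [510.3 303.  115.1] [550.2 370.8 162.4]
```

```bash
python3 - <<'E'
from h import *
np.set_printoptions(precision=1,suppress=True)
im,d=viewer.get_image("top");c=viewer.get_calibration("top")
m=np.zeros(d.shape,bool);m[140:225,220:320]=1
P=cloud(c,d,m);Q=P[(P[:,2]>300)&(P[:,2]<335)]
print(len(Q),Q.mean(0),cv2.minAreaRect(Q[:,:2].astype(np.float32)), cv2.boxPoints(cv2.minAreaRect(Q[:,:2].astype(np.float32))))
for lo,hi in((30,60),(60,90),(90,140)):
    q=P[(P[:,2]>lo)&(P[:,2]<hi)]; print(lo,len(q),q.min(0),q.max(0))
q=P[(P[:,2]>50)&(P[:,2]<100)]; print(cv2.minAreaRect(q[:,:2].astype(np.float32)))
big=cv2.resize(im[145:220,225:315],None,fx=6,fy=6,interpolation=cv2.INTER_CUBIC)
im2,d2=viewer.get_image("scene")
b2=cv2.resize(im2[125:235,255:350],None,fx=5,fy=5,interpolation=cv2.INTER_CUBIC)
h=np.zeros((550,1015,3),np.uint8);h[:450,:540]=big;h[:,540:]=b2
cv2.imwrite("pics/crop1.png",cv2.resize(h,(800,433))[:,:,::-1])
o=get_obs();R=cv2.Rodrigues(o['orientation'])[0];w=viewer.get_calibration("wrist")
Rw=cv2.Rodrigues(w['rvec'])[0];cp=-Rw.T@w['tvec']
print("tool R",R,"cam in tool",R.T@(cp-o['ee_pos']),"cam axes in tool",(Rw@R).T,w['fx'],w['cx'])
E
```

```text
1806 [477.2  84.2 318.5] ((478.3077392578125, 84.77953338623047), (133.06622314453125, 152.30316162109375), 4.842198848724365) [[405.6 155. ]
 [418.4   3.3]
 [551.   14.5]
 [538.2 166.3]]
30 119 [408.  -54.3  30.2] [540.7 280.9  60. ]
60 480 [408.1 -58.4  60. ] [542.5 153.5  89.5]
90 69 [408.5  40.3  90.2] [458.4 154.  138.1]
((478.40936279296875, 53.62158966064453), (113.10952758789062, 216.58721923828125), 7.596932411193848)
tool R [[ 0.3 -0.9  0. ]
 [-0.9 -0.3  0. ]
 [ 0.  -0.  -1. ]] cam in tool [  -0.4  -84.3 -162.9] cam axes in tool [[ 1.  -0.  -0. ]
 [ 0.   1.   0.3]
 [ 0.  -0.3  1. ]] 276.92753313422287 316.9333645488463
```

View pics/crop1.png

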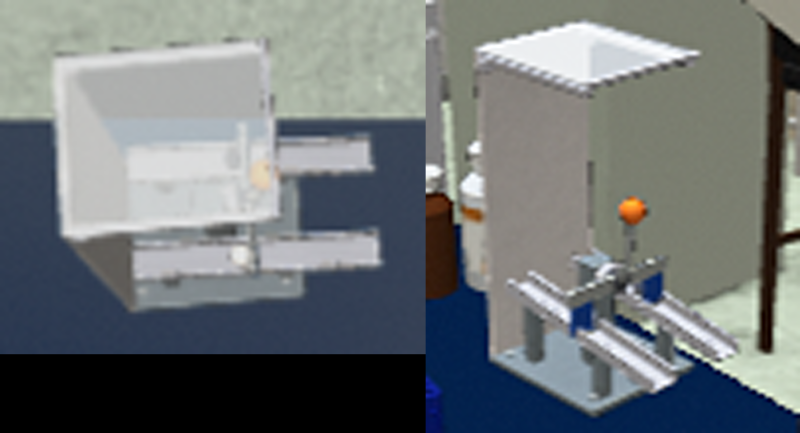

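```bash
R='{"az":-10.5}'; python3 -m inch '[{"az":-10.5},{"az":-10.5},{"az":-10.5},{"az":-10.5},{"az":-10.5},{"az":-10.5},{"az":-10.5},{"az":-2.1}]' && python3 -m inch '[{"tx":4.2,"ty":-2.8},{"tx":4.2,"ty":-2.8},{"tx":4.2,"ty":-2.8},{"tx":4.2,"ty":-2.8},{"tx":4.2,"ty":-2.8},{"tx":4.2,"ty":-2.8},{"tx":4.2,"ty":-2.8},{}]'
```

```text
$[0]: bad value
```

```bash
python3 - <<'E'
from h import *
np.set_printoptions(precision=1,suppress=True)
o=get_obs();im,d=viewer.get_image("wrist");c=viewer.get_calibration("wrist")
cv2.imwrite("pics/w1.png",im[:,:,::-1])
R=cv2.Rodrigues(o['orientation'])[0];print(o['t'],o['ee_pos']);print(R)
for r in masks_of("wrist","dish_mid"):
    if r['score']<.2: continue
    P=cloud(c,d,r['pixels']);v,u=np.nonzero(r['pixels'])
    k=max(cv2.findContours(r['pixels'].astype(np.uint8),0,cv2.CHAIN_APPROX_NONE)[0],key=len)
    q=at_z(c,k[:,0],20)
    Q=P[P[:,2]>15]
    print(round(r['score'],2),np.array(r['location']),im[r['pixels']].mean(0),"contour@z20",cv2.minEnclosingCircle(q[:,:2].astype(np.float32)),"cloud",cv2.minEnclosingCircle(Q[:,:2].astype(np.float32)) if len(Q) else None)
ct=viewer.get_calibration("top")
O=np.array([478.8,78.8,0]);xd=np.array([-.084,.996,0]);yd=np.array([-.996,-.084,0])
pt=lambda x,y,z:O+x*xd+y*yd+[0,0,z]
print("lips top R,L",proj(ct,[pt(-130,-40,55),pt(-130,40,55)]),"knob",proj(ct,pt(-50,0,195)))
cs=viewer.get_calibration("scene");print("scene lips",proj(cs,[pt(-130,-40,55),pt(-130,40,55)]),"knob",proj(cs,pt(-50,0,183)))
E
```

```text
1.1 [ 205.4 -590.3  222.7]
[[ 0.3 -0.9  0. ]
 [-0.9 -0.3  0. ]
 [ 0.  -0.  -1. ]]
0.77 [281.7   5.7] [253.3 232.7 248.2] contour@z20 ((378.38714599609375, -486.9639892578125), 28.99087142944336) cloud ((378.2291564941406, -487.06805419921875), 28.969144821166992)
lips top R,L [[302.3 177.5]
 [304.  197.5]] knob [[279.6 180.8]]
scene lips [[330.7 215.2]
 [314.6 222.9]] knob [[306.8 178.7]]
```

View pics/w1.png

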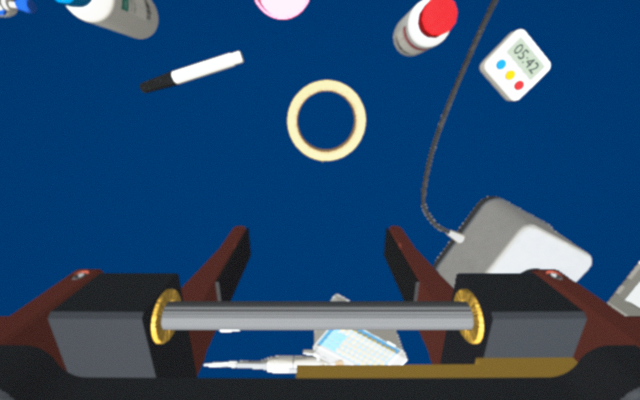

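```bash
python3 -m inch '[{"tx":0,"ty":0,"tz":0,"ax":0,"ay":0,"az":-10.5,"jaw":1},{"tx":0,"ty":0,"tz":0,"ax":0,"ay":0,"az":-10.5,"jaw":1},{"tx":0,"ty":0,"tz":0,"ax":0,"ay":0,"az":-10.5,"jaw":1},{"tx":0,"ty":0,"tz":0,"ax":0,"ay":0,"az":-10.5,"jaw":1},{"tx":0,"ty":0,"tz":0,"ax":0,"ay":0,"az":-10.5,"jaw":1},{"tx":0,"ty":0,"tz":0,"ax":0,"ay":0,"az":-10.5,"jaw":1},{"tx":0,"ty":0,"tz":0,"ax":0,"ay":0,"az":-10.5,"jaw":1},{"tx":0,"ty":0,"tz":0,"ax":0,"ay":0,"az":-2.1,"jaw":1}]' && python3 -m inch '[{"tx":4.2,"ty":-2.8,"tz":0,"ax":0,"ay":0,"az":0,"jaw":1},{"tx":4.2,"ty":-2.8,"tz":0,"ax":0,"ay":0,"az":0,"jaw":1},{"tx":4.2,"ty":-2.8,"tz":0,"ax":0,"ay":0,"az":0,"jaw":1},{"tx":4.2,"ty":-2.8,"tz":0,"ax":0,"ay":0,"az":0,"jaw":1},{"tx":4.2,"ty":-2.8,"tz":0,"ax":0,"ay":0,"az":0,"jaw":1},{"tx":4.2,"ty":-2.8,"tz":0,"ax":0,"ay":0,"az":0,"jaw":1},{"tx":4.2,"ty":-2.8,"tz":0,"ax":0,"ay":0,"az":0,"jaw":1},{"tx":0,"ty":0,"tz":0,"ax":0,"ay":0,"az":0,"jaw":1}]'
python3 - <<'E'
from h import *
np.set_printoptions(precision=2,suppress=True)
o=get_obs();im,d=viewer.get_image("wrist");c=viewer.get_calibration("wrist")
cv2.imwrite("pics/w2.png",im[:,:,::-1])
R=cv2.Rodrigues(o['orientation'])[0];print(o['t'],o['ee_pos'],o['qpos']);print(R)
for r in masks_of("wrist","dish_mid"):
    if r['score']<.2: continue
    P=cloud(c,d,r['pixels'])
    k=max(cv2.findContours(r['pixels'].astype(np.uint8),0,cv2.CHAIN_APPROX_NONE)[0],key=len)
    q=at_z(c,k[:,0],20)
    Q=P[P[:,2]>15]
    print(round(r['score'],2),np.array(r['location']),im[r['pixels']].mean(0),"contour@z20",cv2.minEnclosingCircle(q[:,:2].astype(np.float32)),"cloud",cv2.minEnclosingCircle(Q[:,:2].astype(np.float32)) if len(Q) else None)
E
```

```text
t: 2.2
ee_pos: [205.4, -590.3, 222.7]
orientation: [-3.139, -0.131, 0.0]
ft_force: [0.5, 0.8, -0.4]
width: 88.0
t: 3.2
ee_pos: [484.3, -368.4, 222.7]
orientation: [-3.139, -0.133, -0.001]
ft_force: [-0.5, 0.5, 0.1]
width: 87.5
3.2 [ 484.31 -368.42  222.69] [-0.67  0.4   1.67  0.    1.07 -0.76]
[[ 1.    0.08  0.  ]
 [ 0.08 -1.    0.  ]
 [ 0.    0.   -1.  ]]
0.73 [349.6  63.8] [163.04 112.67 191.  ] contour@z20 ((512.2771606445312, -237.92208862304688), 34.74639129638672) cloud ((512.3756103515625, -237.8829345703125), 34.309757232666016)
0.72 [317.1 165.7] [183.49 185.33 183.34] contour@z20 ((478.201904296875, -365.0014953613281), 35.89208984375) cloud ((476.55609130859375, -364.4630432128906), 34.31382369995117)
0.65 [313.9 234.5] [134.28  59.13 171.69] contour@z20 ((484.9190673828125, -467.8894348144531), 35.866851806640625) cloud ((486.0331115722656, -469.83447265625), 34.581356048583984)
0.57 [303.4 293.6] [115.06  68.08  34.82] contour@z20 ((477.5879821777344, -573.0276489257812), 33.719444274902344) cloud ((477.8106689453125, -577.152587890625), 33.28079605102539)
```

View pics/w2.png

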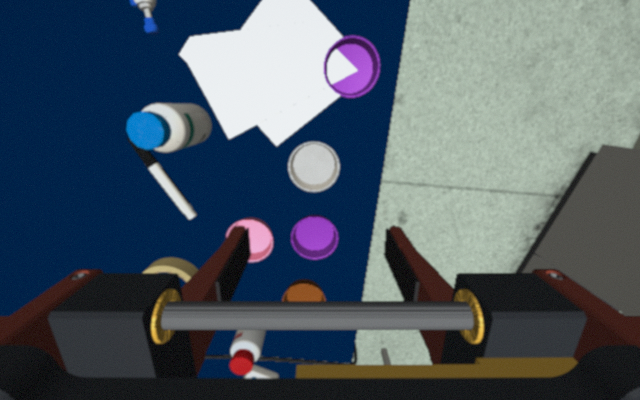

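```bash
python3 -m inch '[{"tx":-0.6,"ty":-0.4,"tz":6,"ax":0,"ay":0,"az":0,"jaw":1},{"tx":0,"ty":0,"tz":6,"ax":0,"ay":0,"az":0,"jaw":1},{"tx":0,"ty":0,"tz":6,"ax":0,"ay":0,"az":0,"jaw":1},{"tx":0,"ty":0,"tz":2.5,"ax":0,"ay":0,"az":0,"jaw":1},{"tx":0,"ty":0,"tz":1,"ax":0,"ay":0,"az":0,"jaw":1},{"tx":0,"ty":0,"tz":0.1,"ax":0,"ay":0,"az":0,"jaw":1},{"tx":0,"ty":0,"tz":0,"ax":0,"ay":0,"az":0,"jaw":0.6},{"tx":0,"ty":0,"tz":0,"ax":0,"ay":0,"az":0,"jaw":0.6},{"tx":0,"ty":0,"tz":0,"ax":0,"ay":0,"az":0,"jaw":0.6},{"tx":0,"ty":0,"tz":0,"ax":0,"ay":0,"az":0,"jaw":0.6},{"tx":0,"ty":0,"tz":0,"ax":0,"ay":0,"az":0,"jaw":0.6}]'
```

```text
t: 4.68
ee_pos: [476.7, -367.5, 7.8]
orientation: [3.137, 0.131, 0.003]
ft_force: [1.5, 0.5, 7.2]
width: 61.3
```

```bash
python3 -m inch '[{"tx":0,"ty":0,"tz":0,"ax":0,"ay":0,"az":0,"jaw":0.5},{"tx":0,"ty":0,"tz":-2,"ax":0,"ay":0,"az":0,"jaw":0.5},{"tx":0,"ty":0,"tz":-4,"ax":0,"ay":0,"az":0,"jaw":0.5},{"tx":0,"ty":0,"tz":-4,"ax":0,"ay":0,"az":0,"jaw":0.5},{"tx":0,"ty":0,"tz":0,"ax":0,"ay":0,"az":0,"jaw":0.5}]'
python3 - <<'E'
from h import *
o=get_obs();im,d=viewer.get_image("wrist")
cv2.imwrite("pics/w3.png",im[:,:,::-1]);print(o['ee_pos'],o['width'])
E
```

```text
t: 5.3
ee_pos: [477.4, -368.3, 110.7]
orientation: [3.135, 0.131, 0.008]
ft_force: [0.1, -0.1, -1.6]
width: 61.4
[ 477.41994896 -368.33269845  110.71207022] 61.40396853525522
```

View pics/w3.png

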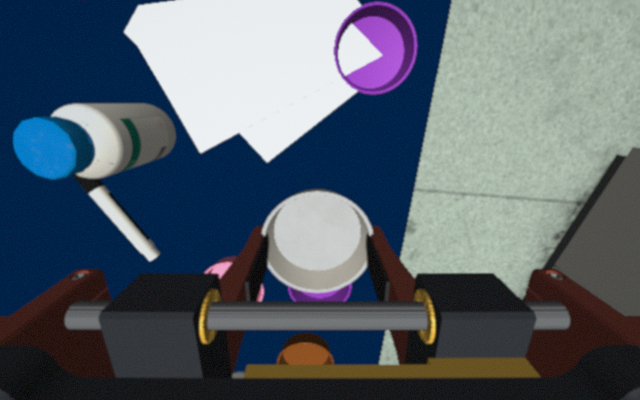

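```bash
python3 - <<'E'
from h import *
np.set_printoptions(precision=1,suppress=True)
o=get_obs();im,d=viewer.get_image("wrist");c=viewer.get_calibration("wrist")
for r in masks_of("wrist","dish_mid")[:3]:
    if abs(r['location'][1]-240)>40: continue
    P=cloud(c,d,r['pixels'])
    k=max(cv2.findContours(r['pixels'].astype(np.uint8),0,cv2.CHAIN_APPROX_NONE)[0],key=len)
    q=at_z(c,k[:,0],o['ee_pos'][2]+12)
    print(r['score'],r['location'],o['ee_pos'],cv2.minEnclosingCircle(q[:,:2].astype(np.float32)),np.percentile(P,[2,50,98],axis=0))
    f=P[(abs(P[:,:2]-np.median(P[:,:2],0))<20).all(1)]; A=np.c_[f[:,:2]-f[:,:2].mean(0),np.ones(len(f))]; print("floor plane",np.linalg.lstsq(A,f[:,2],rcond=None)[0]*[1000,1000,1])
E
```

```text
0.98 [319.2, 239.6] [ 476.3 -367.4  108.7] ((474.26373291015625, -361.44818115234375), 34.57713317871094) [[ 444.9 -394.2  101.2]
 [ 474.7 -368.1  102.8]
 [ 504.2 -331.7  120.1]]
floor plane [  6.2 -47.1 102.7]
```

```bash
python3 -m inch '[{"tx":1.0,"ty":-3.0,"tz":0,"ax":0,"ay":0,"az":0,"jaw":0.5},{"tx":1.6,"ty":-5.2,"tz":0,"ax":0,"ay":0,"az":0,"jaw":0.5},{"tx":1.6,"ty":-5.2,"tz":0,"ax":0,"ay":0,"az":0,"jaw":0.5},{"tx":1.6,"ty":-5.2,"tz":0,"ax":0,"ay":0,"az":0,"jaw":0.5},{"tx":1.4,"ty":-4.8,"tz":0,"ax":0,"ay":0,"az":0,"jaw":0.5},{"tx":0.8,"ty":-3.0,"tz":0,"ax":0,"ay":0,"az":0,"jaw":0.5},{"tx":0,"ty":0,"tz":0,"ax":0,"ay":0,"az":0,"jaw":0.5}]'
python3 - <<'E'
from h import *
np.set_printoptions(precision=1,suppress=True)
o=get_obs();im,d=viewer.get_image("wrist");c=viewer.get_calibration("wrist");print(o['ee_pos'],o['width'])
im=im.copy()
O=np.array([478.8,78.8,0]);xd=np.array([-.084,.996,0]);yd=np.array([-.996,-.084,0])
pt=lambda x,y,z:O+x*xd+y*yd+[0,0,z]
for p in (pt(-130,-40,55),pt(-130,-25.5,67),pt(-130,-54.5,67),pt(-130,40,55),pt(-50,0,183),pt(-65,-65,0),pt(-65,65,0),pt(-173,-40,0)):
    u=proj(c,p)[0]
    if (abs(u)<2000).all(): cv2.drawMarker(im,tuple(int(v) for v in u),(255,0,0),0,12,1)
cv2.imwrite("pics/w4.png",im[:,:,::-1])
for t in("steel_ball_center","white_ball_center","knob","dispenser"):
  for r in masks_of("wrist",t)[:2]:
    print(t,round(r['score'],2),np.array(r['location']),r['pixels'].sum(),im[r['pixels']].mean(0),np.median(cloud(c,d,r['pixels']),0))
E
```

```text
t: 6.32
ee_pos: [532.5, -95.1, 105.2]
orientation: [-3.138, -0.136, 0.005]
ft_force: [-0.8, -0.0, -1.8]
width: 61.3
[532.5 -95.1 105.2] 61.272202041387175
white_ball_center 0.36 [254.3  54.6] 21043 [191.8 197.2 204.8] [470.9  18.   63.2]
knob 0.67 [255.5  55. ] 20979 [192.1 197.4 205. ] [470.2  18.   63.3]
dispenser 0.59 [255.   55.2] 21169 [191.4 196.7 204.4] [470.7  17.8  63.2]
```

View pics/w4.png

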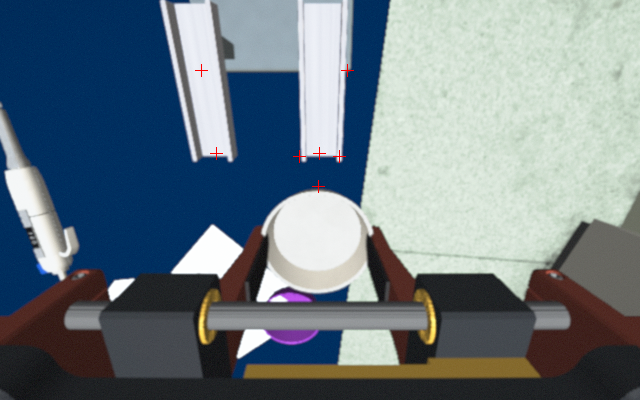

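```bash
python3 -m inch '[{"tx":0.4,"ty":0.5,"tz":4,"ax":0,"ay":0,"az":0,"jaw":0.5},{"tx":0,"ty":0,"tz":3,"ax":0,"ay":0,"az":0,"jaw":0.5},{"tx":0,"ty":0,"tz":1.8,"ax":0,"ay":0,"az":0,"jaw":0.5},{"tx":0,"ty":0,"tz":0.6,"ax":0,"ay":0,"az":0,"jaw":0.5},{"tx":0,"ty":0,"tz":0.2,"ax":0,"ay":0,"az":0,"jaw":0.5},{"tx":0,"ty":0,"tz":0,"ax":0,"ay":0,"az":0,"jaw":0.5}]'
```

```text
t: 7.32
ee_pos: [538.4, -102.0, 11.4]
orientation: [3.139, 0.131, 0.002]
ft_force: [-0.6, 0.7, -1.0]
width: 61.5
```

```bash
python3 -m inch '[{"tx":-0.1,"ty":-0.1,"tz":0.25,"ax":0,"ay":0,"az":0,"jaw":0.5},{"tx":0,"ty":0,"tz":0.1,"ax":0,"ay":0,"az":0,"jaw":0.5},{"tx":0,"ty":0,"tz":0,"ax":0,"ay":0,"az":0,"jaw":0.9},{"tx":0,"ty":0,"tz":0,"ax":0,"ay":0,"az":0,"jaw":0.9},{"tx":0,"ty":0,"tz":0,"ax":0,"ay":0,"az":0,"jaw":0.9},{"tx":0,"ty":0,"tz":-2,"ax":0,"ay":0,"az":0,"jaw":0.9},{"tx":0,"ty":0.5,"tz":-5,"ax":0,"ay":0,"az":0,"jaw":0.9},{"tx":0,"ty":3,"tz":-5,"ax":0,"ay":0,"az":0,"jaw":0.9},{"tx":0,"ty":5,"tz":-3,"ax":0,"ay":0,"az":0,"jaw":0.9},{"tx":0,"ty":2.5,"tz":0,"ax":0,"ay":0,"az":0,"jaw":0},{"tx":0,"ty":0,"tz":0,"ax":0,"ay":0,"az":0,"jaw":0}]'
python3 - <<'E'
from h import *
np.set_printoptions(precision=1,suppress=True)
o=get_obs();im,d=viewer.get_image("wrist");c=viewer.get_calibration("wrist");print(o['ee_pos'],o['width'],o['qpos'])
for r in masks_of("wrist","dish_mid")[:3]:
    k=max(cv2.findContours(r['pixels'].astype(np.uint8),0,cv2.CHAIN_APPROX_NONE)[0],key=len)
    q=at_z(c,k[:,0],20); P=cloud(c,d,r['pixels']);P=P[P[:,2]>15]
    print(round(r['score'],2),np.array(r['location']),im[r['pixels']].mean(0),cv2.minEnclosingCircle(q[:,:2].astype(np.float32)),cv2.minEnclosingCircle(P[:,:2].astype(np.float32)))
for t in("knob","steel_ball_center","white_ball_center"):
  for r in masks_of("wrist",t)[:2]:print(t,r['score'],r['location'],r['pixels'].sum(),np.median(cloud(c,d,r['pixels']),0))
h=cv2.cvtColor(im,cv2.COLOR_RGB2HSV);m=(h[...,0]>5)&(h[...,0]<18)&(h[...,1]>190)&(h[...,2]>150);m[200:]=0
P=cloud(c,d,m);print("orange",m.sum(),P.min(0) if len(P) else 0,P.max(0) if len(P) else 0,np.argwhere(m).mean(0))
im=im.copy()
O=np.array([480.3,74.8,0]);xd=np.array([-.084,.996,0]);yd=np.array([-.996,-.084,0])
pt=lambda x,y,z:O+x*xd+y*yd+[0,0,z]
for p in (pt(-130,-25.5,67),pt(-130,-54.5,67),pt(-130,25.5,67),pt(-130,54.5,67),pt(-50,0,183),pt(-68,0,316),pt(-173,-40,0)):
    u=proj(c,p)[0]; print(p,u)
    if (abs(u)<2000).all(): cv2.drawMarker(im,tuple(int(v) for v in u),(255,0,0),0,12,1)
cv2.imwrite("pics/w5.png",im[:,:,::-1])
E
```

```text
t: 8.7
ee_pos: [546.2, -212.2, 159.0]
orientation: [3.138, 0.127, 0.004]
ft_force: [-0.7, -0.1, 0.1]
width: 62.6
[ 546.2 -212.2  159. ] 62.57462987521752 [-0.4  0.4  1.8 -0.   0.9 -0.5]
0.77 [262.5 349.5] [112.3  49.3 144. ] ((485.7105407714844, -456.9151611328125), 40.16931915283203) ((496.9488220214844, -343.77117919921875), 153.19752502441406)
0.57 [318.6  70.9] [177.4 179.1 176.9] ((534.577392578125, -95.23582458496094), 34.989437103271484) ((534.5894775390625, -95.35059356689453), 34.2869873046875)
knob 0.32 [229.9, 0.0] 342 [460.  -50.8  55.6]Traceback (most recent call last):
  File "<stdin>", line 11, in <module>
  File "h.py", line 14, in cloud
    v,u=np.nonzero(m&(d>0)); o,r=ray(c,np.c_[u,v]); return o+r*d[v,u][:,None]
                                 ~~~^^^^^^^^^^^^^^
  File "h.py", line 6, in ray
    n=cv2.undistortPoints(uv,K,c['distortion'])[:,0]
      ~~~~~~~~~~~~~~~~~~~^^^^^^^^^^^^^^^^^^^^^^
cv2.error: OpenCV(4.12.0) /io/opencv/modules/calib3d/src/undistort.dispatch.cpp:347: error: (-215:Assertion failed) CV_IS_MAT(_src) && CV_IS_MAT(_dst) && (_src->rows == 1 || _src->cols == 1) && (_dst->rows == 1 || _dst->cols == 1) && _src->cols + _src->rows - 1 == _dst->rows + _dst->cols - 1 && (CV_MAT_TYPE(_src->type) == CV_32FC2 || CV_MAT_TYPE(_src->type) == CV_64FC2) && (CV_MAT_TYPE(_dst->type) == CV_32FC2 || CV_MAT_TYPE(_dst->type) == CV_64FC2) in function 'cvUndistortPointsInternal'
```

```bash
python3 -m inch '[{"tx":0,"ty":0,"tz":-3,"ax":0,"ay":0,"az":0,"jaw":0},{"tx":0,"ty":0,"tz":0,"ax":10,"ay":0,"az":0,"jaw":0},{"tx":0,"ty":0,"tz":0,"ax":10,"ay":0,"az":0,"jaw":0},{"tx":0,"ty":0,"tz":0,"ax":10,"ay":0,"az":0,"jaw":0},{"tx":0,"ty":0,"tz":0,"ax":10,"ay":0,"az":0,"jaw":0},{"tx":0,"ty":0,"tz":0,"ax":0,"ay":0,"az":0,"jaw":0},{"tx":0,"ty":0,"tz":0,"ax":0,"ay":0,"az":0,"jaw":0}]'
cat > look.py <<'E'
from h import *
import sys
np.set_printoptions(precision=2,suppress=True)
o=get_obs();im,d=viewer.get_image("wrist");c=viewer.get_calibration("wrist");print(o['ee_pos'],o['width'],o['qpos']);print(cv2.Rodrigues(o['orientation'])[0])
h=cv2.cvtColor(im,cv2.COLOR_RGB2HSV);m=(h[...,0]>5)&(h[...,0]<18)&(h[...,1]>190)&(h[...,2]>150);m[220:]=0
if m.any():
    P=cloud(c,d,m);print("orange",m.sum(),np.percentile(P,[2,50,98],axis=0),np.argwhere(m).mean(0)[::-1])
im=im.copy()
O=np.array([480.3,74.8,0]);xd=np.array([-.084,.996,0]);yd=np.array([-.996,-.084,0])
pt=lambda x,y,z:O+x*xd+y*yd+[0,0,z]
for p in (pt(-130,-25.5,67),pt(-130,-54.5,67),pt(-130,25.5,67),pt(-130,54.5,67),pt(-50,0,183),pt(-68,0,316)):
    u=proj(c,p)[0]; print(p,u)
    if (abs(u)<2000).all(): cv2.drawMarker(im,tuple(int(v) for v in u),(255,0,0),0,12,1)
cv2.imwrite(sys.argv[1],im[:,:,::-1])
E
python3 look.py pics/w6.png
```

```text
t: 9.82
ee_pos: [545.9, -209.8, 186.9]
orientation: [-2.443, -0.103, 0.038]
ft_force: [-0.5, -0.2, 0.4]
width: 0.6
[ 545.87 -209.77  186.91] 0.6457923499940192 [-0.64  0.65  1.53  0.5   1.49 -0.9 ]
[[ 1.    0.06 -0.05]
 [ 0.08 -0.76  0.64]
 [-0.   -0.64 -0.77]]
orange 79 [[475.77  17.32 187.8 ]
 [484.76  19.17 189.97]
 [493.13  22.18 191.7 ]] [273.92   1.66]
[516.62 -52.54  67.  ] [304.65 138.45]
[545.5 -50.1  67. ] [327.43 138.46]
[465.82 -56.82  67.  ] [264.6  138.45]
[436.94 -59.26  67.  ] [241.84 138.46]
[484.5  25.  183. ] [275.67   4.87]
[486.01   7.07 316.  ] [ 239.62 -222.73]
```

View pics/w6.png

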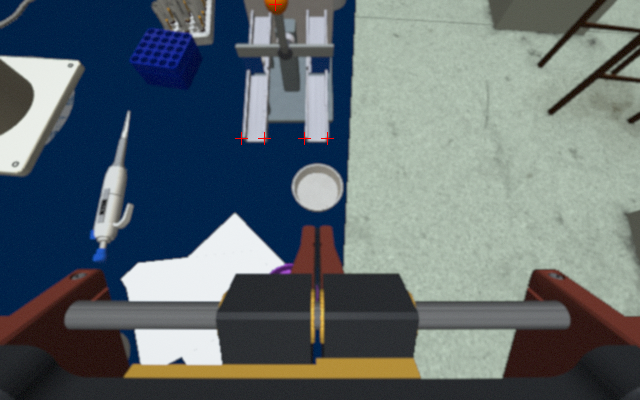

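```bash
python3 - <<'E'
from h import *
np.set_printoptions(precision=1,suppress=True)
O=np.array([480.3,74.8,0]);xd=np.array([-.084,.996,0]);yd=np.array([-.996,-.084,0])
pt=lambda x,y,z:O+x*xd+y*yd+[0,0,z]
out=[]
im,d=viewer.get_image("top");c=viewer.get_calibration("top")
for s in(40,-40): print(s,proj(c,pt(-7,s,97)))
a=cv2.resize(im[150:215,230:310],(800,650),interpolation=cv2.INTER_NEAREST)[:600]
g=cv2.createCLAHE(3,(4,4)).apply(cv2.cvtColor(a,cv2.COLOR_RGB2GRAY))
for s in(40,-40):
    u=(proj(c,pt(-7,s,97))[0]-[230,150])*10
    cv2.circle(a,tuple(int(v) for v in u),40,(255,0,0),1)
cv2.imwrite("pics/top2.png",cv2.resize(np.hstack([a,cv2.cvtColor(g,cv2.COLOR_GRAY2RGB)]),(800,300))[:,:,::-1])
E
```

```text
40 [[272.2 197.7]]
-40 [[270.8 177.2]]
```

View pics/top2.png

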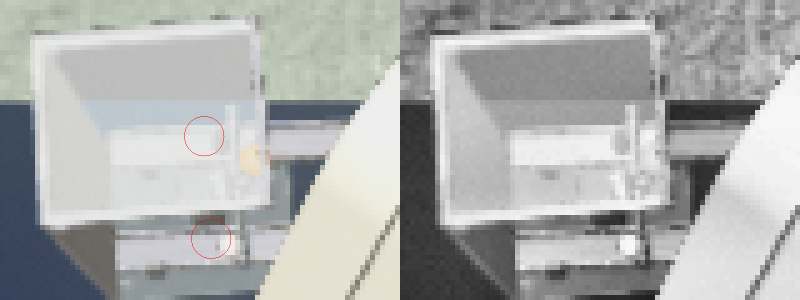

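```bash
python3 -m inch '[{"tx":0,"ty":-4.5,"tz":0,"ax":0,"ay":0,"az":0,"jaw":0},{"tx":0,"ty":-4.5,"tz":0,"ax":0,"ay":0,"az":0,"jaw":0},{"tx":0,"ty":-4.5,"tz":0,"ax":0,"ay":0,"az":0,"jaw":0},{"tx":0,"ty":-4.5,"tz":0,"ax":0,"ay":0,"az":0,"jaw":0},{"tx":0,"ty":0,"tz":3,"ax":0,"ay":0,"az":0,"jaw":0},{"tx":0,"ty":0,"tz":0,"ax":0,"ay":0,"az":0,"jaw":0},{"tx":0,"ty":0,"tz":0,"ax":0,"ay":0,"az":0,"jaw":0}]'
cat > d.py <<'E'
from h import *
import sys
np.set_printoptions(precision=1,suppress=True)
o=get_obs();R=cv2.Rodrigues(o['orientation'])[0];K=np.array([484.5,25,183])
print("t",o['t'],"TCP rel knob in tool axes",R.T@(o['ee_pos']-K),"F tool",R.T@o['ft_force'],o['qpos']);print(R)
E
python3 d.py
```

```text
t: 10.8
ee_pos: [533.0, -53.9, 280.6]
orientation: [-2.443, -0.103, 0.036]
ft_force: [0.0, -0.1, -0.8]
width: 0.5
t 10.8 TCP rel knob in tool axes [  41.7    0.7 -127.9] F tool [0.  0.6 0.5] [-0.4  0.4  1.7  0.6  1.5 -0.7]
[[ 1.   0.1 -0.1]
 [ 0.1 -0.8  0.6]
 [ 0.  -0.6 -0.8]]
```

```bash
python3 -m inch '[{"tx":0,"ty":0,"tz":4,"ax":0,"ay":0,"az":0,"jaw":0},{"tx":0,"ty":0,"tz":4,"ax":0,"ay":0,"az":0,"jaw":0},{"tx":0,"ty":0,"tz":3,"ax":0,"ay":0,"az":0,"jaw":0},{"tx":0,"ty":0,"tz":2,"ax":0,"ay":0,"az":0,"jaw":0},{"tx":0,"ty":0,"tz":1,"ax":0,"ay":0,"az":0,"jaw":0},{"tx":0,"ty":0,"tz":0,"ax":0,"ay":0,"az":0,"jaw":0}]'; python3 d.py; python3 look.py pics/w7.png >/dev/null
```

```text
t: 11.55
ee_pos: [525.5, 35.6, 172.7]
orientation: [-2.442, -0.102, 0.037]
ft_force: [-0.4, -0.6, 0.3]
width: 0.4
t 11.55 TCP rel knob in tool axes [41.8  1.2 12.5] F tool [-0.5  0.2 -0.6] [-0.3  0.5  1.8  0.7  1.2 -0.8]
[[ 1.   0.1 -0.1]
 [ 0.1 -0.8  0.6]
 [ 0.  -0.6 -0.8]]
```

View pics/w7.png

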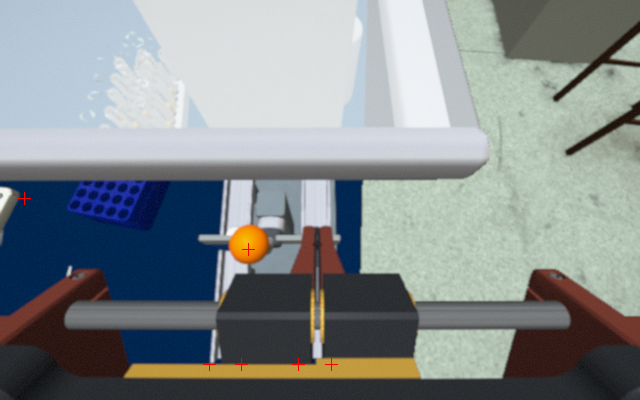

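```bash
python3 -m inch '[{"tx":-1.5,"ty":0,"tz":0,"ax":0,"ay":0,"az":0,"jaw":0},{"tx":-1.2,"ty":0.1,"tz":0.1,"ax":0,"ay":0,"az":0,"jaw":0},{"tx":-1.0,"ty":0.2,"tz":0.2,"ax":0,"ay":0,"az":0,"jaw":0},{"tx":-0.8,"ty":0.2,"tz":0.2,"ax":0,"ay":0,"az":0,"jaw":0},{"tx":-0.6,"ty":0.2,"tz":0.2,"ax":0,"ay":0,"az":0,"jaw":0},{"tx":-0.3,"ty":0.1,"tz":0.1,"ax":0,"ay":0,"az":0,"jaw":0},{"tx":0,"ty":0,"tz":0,"ax":0,"ay":0,"az":0,"jaw":0}]'; python3 d.py
```

```text
t: 12.48
ee_pos: [472.5, 29.8, 161.6]
orientation: [-2.442, -0.101, 0.034]
ft_force: [5.0, -1.9, 3.1]
width: 0.6
t 12.475 TCP rel knob in tool axes [-11.6   9.3  20.1] F tool [ 4.8 -0.3 -3.9] [-0.4  0.5  2.   0.7  1.2 -0.9]
[[ 1.   0.1 -0.1]
 [ 0.1 -0.8  0.6]
 [ 0.  -0.6 -0.8]]
```

```bash
python3 -m inch '[{"tx":-0.3,"ty":0.05,"tz":0.05,"ax":0,"ay":0,"az":0,"jaw":0},{"tx":-0.2,"ty":0,"tz":0,"ax":0,"ay":0,"az":0,"jaw":0},{"tx":0,"ty":0,"tz":0,"ax":0,"ay":0,"az":0,"jaw":0}]'; python3 d.py | head -1;  python3 -m inch '[{"tx":-0.2,"ty":0,"tz":0,"ax":0,"ay":0,"az":0,"jaw":0},{"tx":0,"ty":0,"tz":0,"ax":0,"ay":0,"az":0,"jaw":0}]'; python3 d.py|head -1; python3 look.py pics/w8.png|grep -A3 orange
```

```text
t: 12.85
ee_pos: [468.2, 29.3, 160.4]
orientation: [-2.443, -0.101, 0.033]
ft_force: [9.8, 1.6, -2.3]
width: 0.5
t 12.85 TCP rel knob in tool axes [-16.   10.2  20.9] F tool [9.9 0.9 2.3] [-0.4  0.5  2.   0.7  1.2 -0.9]
t: 13.1
ee_pos: [466.6, 29.1, 160.1]
orientation: [-2.444, -0.1, 0.032]
ft_force: [10.5, 2.2, -6.3]
width: 0.7
t 13.1 TCP rel knob in tool axes [-17.6  10.4  21.1] F tool [10.7  3.   5.7] [-0.4  0.5  2.   0.7  1.2 -0.9]
```

View pics/w8.png

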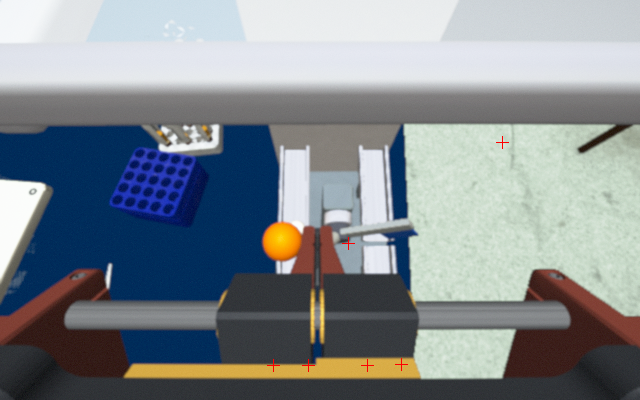

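```bash
python3 -m inch '[{"tx":-0.2,"ty":0,"tz":0,"ax":0,"ay":0,"az":0,"jaw":0},{"tx":-0.1,"ty":0,"tz":0,"ax":0,"ay":0,"az":0,"jaw":0},{"tx":0,"ty":0,"tz":0,"ax":0,"ay":0,"az":0,"jaw":0},{"tx":0,"ty":0,"tz":0,"ax":0,"ay":0,"az":0,"jaw":0}]'; python3 d.py | head -1
```

```text
t: 13.65
ee_pos: [464.0, 28.9, 160.1]
orientation: [-2.444, -0.1, 0.031]
ft_force: [13.3, 4.4, -7.3]
width: 0.6
t 13.65 TCP rel knob in tool axes [-20.2  10.4  21.1] F tool [13.6  2.2  7.8] [-0.4  0.5  2.   0.7  1.2 -0.9]
```

```bash
for i in 1 2; do python3 -m inch '[{"tx":0,"ty":0,"tz":0,"ax":0,"ay":0,"az":0,"jaw":0},{"tx":0,"ty":0,"tz":0,"ax":0,"ay":0,"az":0,"jaw":0},{"tx":0,"ty":0,"tz":0,"ax":0,"ay":0,"az":0,"jaw":0},{"tx":0,"ty":0,"tz":0,"ax":0,"ay":0,"az":0,"jaw":0},{"tx":0,"ty":0,"tz":0,"ax":0,"ay":0,"az":0,"jaw":0},{"tx":0,"ty":0,"tz":0,"ax":0,"ay":0,"az":0,"jaw":0},{"tx":0,"ty":0,"tz":0,"ax":0,"ay":0,"az":0,"jaw":0},{"tx":0,"ty":0,"tz":0,"ax":0,"ay":0,"az":0,"jaw":0},{"tx":0,"ty":0,"tz":0,"ax":0,"ay":0,"az":0,"jaw":0},{"tx":0,"ty":0,"tz":0,"ax":0,"ay":0,"az":0,"jaw":0},{"tx":0,"ty":0,"tz":0,"ax":0,"ay":0,"az":0,"jaw":0}]'; done; python3 d.py|head -1
python3 - <<'E'
from h import *
im,d=viewer.get_image("scene");cv2.imwrite("pics/s2.png",cv2.resize(im[120:260,240:400],(800,700),interpolation=cv2.INTER_CUBIC)[:600,:,::-1])
E
```

```text
t: 15.02
ee_pos: [464.0, 28.9, 160.1]
orientation: [-2.444, -0.1, 0.031]
ft_force: [12.7, 5.0, -6.7]
width: 0.4
t: 16.4
ee_pos: [464.0, 28.9, 160.1]
orientation: [-2.444, -0.1, 0.031]
ft_force: [11.8, 3.8, -6.9]
width: 0.6
t 16.4 TCP rel knob in tool axes [-20.2  10.4  21.1] F tool [12.1  2.2  7.1] [-0.4  0.5  2.   0.7  1.2 -0.9]
```

View pics/s2.png

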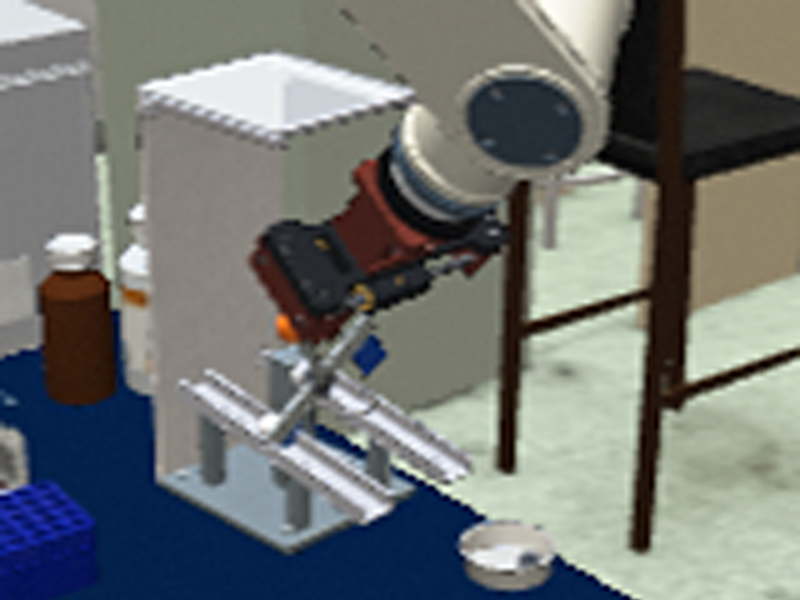

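```bash
python3 -m inch '[{"tx":1.2,"ty":-0.1,"tz":-0.1,"ax":0,"ay":0,"az":0,"jaw":0},{"tx":1.5,"ty":-0.3,"tz":-0.3,"ax":0,"ay":0,"az":0,"jaw":0},{"tx":1.5,"ty":-0.3,"tz":-0.3,"ax":0,"ay":0,"az":0,"jaw":0},{"tx":1.5,"ty":-0.2,"tz":-0.2,"ax":0,"ay":0,"az":0,"jaw":0},{"tx":0.6,"ty":0,"tz":0,"ax":0,"ay":0,"az":0,"jaw":0},{"tx":0,"ty":0,"tz":0,"ax":0,"ay":0,"az":0,"jaw":0},{"tx":0,"ty":0,"tz":-3,"ax":0,"ay":0,"az":0,"jaw":0},{"tx":0,"ty":0,"tz":-5,"ax":0,"ay":0,"az":0,"jaw":0},{"tx":0,"ty":0,"tz":-5,"ax":0,"ay":0,"az":0,"jaw":0},{"tx":0,"ty":0,"tz":-5,"ax":0,"ay":0,"az":0,"jaw":0},{"tx":0,"ty":0,"tz":-4,"ax":0,"ay":0,"az":0,"jaw":0},{"tx":0,"ty":0,"tz":0,"ax":0,"ay":0,"az":0,"jaw":0}]'
python3 -m inch '[{"tx":0,"ty":0,"tz":-3,"ax":0,"ay":0,"az":0,"jaw":0},{"tx":0,"ty":0,"tz":-3,"ax":0,"ay":0,"az":0,"jaw":0},{"tx":0,"ty":0,"tz":0,"ax":0,"ay":0,"az":0,"jaw":0},{"tx":0,"ty":0,"tz":0,"ax":0,"ay":0,"az":0,"jaw":0},{"tx":0,"ty":0,"tz":0,"ax":0,"ay":0,"az":0,"jaw":0},{"tx":0,"ty":0,"tz":0,"ax":0,"ay":0,"az":0,"jaw":0}]'
python3 look.py pics/w9.png
python3 - <<'E'
from h import *
im=cv2.imread("pics/w9.png")
s,_=viewer.get_image("scene");t,_=viewer.get_image("top")
a=cv2.resize(im,(480,300)); b=cv2.resize(s[130:240,250:360,::-1],(320,300)); c=cv2.resize(t[150:215,180:360,::-1],(800,289))
cv2.imwrite("pics/final.png",np.vstack([np.hstack([a,b]),c]))
E
```

```text
t: 17.95
ee_pos: [536.6, -107.0, 343.5]
orientation: [-2.444, -0.101, 0.032]
ft_force: [-0.1, 0.2, 0.4]
width: 0.8
t: 18.7
ee_pos: [539.0, -142.9, 387.1]
orientation: [-2.441, -0.102, 0.039]
ft_force: [0.1, 0.3, 1.1]
width: 0.3
[ 539.04 -142.94  387.13] 0.2576775460850038 [-0.57  0.38  1.48  0.54  1.73 -0.69]
[[ 1.    0.06 -0.05]
 [ 0.08 -0.76  0.64]
 [-0.   -0.64 -0.77]]
orange 57 [[476.43  17.18 184.95]
 [487.9   20.27 190.29]
 [493.55  31.7  194.1 ]] [292.09 161.56]
[516.62 -52.54  67.  ] [309.27 230.25]
[545.5 -50.1  67. ] [324.94 230.24]
[465.82 -56.82  67.  ] [281.72 230.27]
[436.94 -59.26  67.  ] [266.06 230.27]
[484.5  25.  183. ] [291.61 161.71]
[486.01   7.07 316.  ] [280.76 117.57]
```

```bash
python3 - <<'E'
from h import *
np.set_printoptions(precision=1,suppress=True)
t,_=viewer.get_image("top");print("white ball patch",t[193:204,270:282].mean(2).astype(int))
s,d=viewer.get_image("scene");c=viewer.get_calibration("scene")
for r in masks_of("scene","dish_mid"):
    P=cloud(c,d,r['pixels'])
    if len(P) and abs(np.median(P[:,1])+95)<40:
        m=r['pixels'];g=s.mean(2);k=m&(g<110)
        print("dish",r['score'],r['location'],np.median(P,0),P[:,2].max(),"dark px",k.sum(),np.argwhere(k)[:,::-1].tolist()[:40], at_z(c,np.argwhere(k)[:,::-1].mean(0),11) if k.any() else 0)
for n in("blue_bottle_mid","brown_bottle_mid","white_bottle_mid","steel_ball_center"):
    for r in masks_of("scene",n)[:1]:print(n,r['score'],r['location'],np.median(cloud(c,d,r['pixels']),0))
E
```

```text
white ball patch [[161 156 151 145 136 127 118 134 130 142 147 145]
 [171 166 160 155 149 142 133 128 124 134 144 147]
 [178 173 168 164 158 153 147 139 132 124 130 144]
 [184 179 176 172 167 161 157 152 144 136 131 124]
 [191 185 182 178 174 171 166 160 154 150 141 135]
 [195 193 189 185 181 177 175 169 164 158 153 147]
 [201 198 194 192 188 184 181 176 173 167 162 157]
 [205 203 200 197 194 190 186 182 180 175 171 167]
 [209 207 204 201 199 196 193 189 186 183 178 174]
 [212 211 208 206 203 201 199 196 193 188 184 181]
 [215 213 211 209 208 206 203 200 198 194 191 133]]
dish 0.68 [342.3, 228.4] [536.2 -90.7  10.3] 22.51553006762424 dark px 27 [[332, 231], [345, 231], [346, 231], [332, 232], [333, 232], [344, 232], [345, 232], [346, 232], [333, 233], [334, 233], [335, 233], [347, 233], [348, 233], [349, 233], [333, 234], [334, 234], [335, 234], [340, 234], [341, 234], [342, 234], [334, 235], [335, 235], [348, 235], [335, 236], [336, 236], [337, 237], [338, 237]] [[ 517.6 -106.1   11. ]]
blue_bottle_mid 0.9 [334.9, 277.9] [ 296.3 -335.    63.7]
brown_bottle_mid 0.93 [255.3, 185.8] [444.  325.6  71. ]
white_bottle_mid 0.61 [266.1, 181.2] [491.3 312.1  76.5]
steel_ball_center 0.47 [289.1, 182.8] [457.6 122.3 122.2]
```

```bash
python3 -c "
from workcell import ctrl;print(ctrl.close_job())"
```

```text
the job is handed in; nothing more can be done
None
```

The steel ball is in the small steel dish, and I handed the job in at about 19 s of the 59 s allowed.

**What I did:** I carried the dish to the right ramp's drop point; the wrist camera put it about 1 mm off the computed spot. With the fingers shut and the tool tilted 40°, I pushed the knob left until the force rose sharply at the stop. I held it there for over 2.7 s at about 12–13 N, then withdrew the hand.

**What the last checks showed:**
- **Steel ball:** it was seen in the upright dish while the lever was held. The dark pixels were still there after I withdrew.
- **Lever:** the knob is back within about 1 pixel of its upright position.
- **Bottles:** the blue and brown bottles were measured again within a few millimetres of where they started. The white bottle was found standing. Its median point is about 20 mm from the first reading, but that came from another camera and the bottle is partly hidden.
- **Robot:** the arm touches nothing, and the tool force is about 1 N or less.

**Not confirmed:** the white ball was last seen in the left lane while the lever was held. The arm blocked the top camera afterwards, so I did not see it again after the lever sprang back. I also could not view the final combined picture, because the limit of 12 was reached; the last checks are numeric only.

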